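# Lock the arrow sign into its bayonet desk mount

## Robot

A 6-joint arm with a two-finger parallel gripper is mounted at the origin on a cart in front of the work surface, level with it; the furniture and walls round the work are solid. World frame = base frame: x ahead of the robot, y to its left, z up, the work surface at z = 0. Lengths are in mm, angles in rad, forces in N, time in s.
With the tool pointing down it reaches from about 250 to 725 mm from the base axis. Payload 9.7 kg.
Tool frame: the origin (TCP) lies where the fingers leave the gripper's body, on its centre line; the fingertips stand 73 mm ahead of it and the grasp point (between the pads) lies 54 mm ahead of it; z points along the fingers, x is the direction in which the jaws open and shut, and the axes are right-handed (so a half turn about z gives the same grasp; the last joint's range is limited). The gripper opens to 85 mm and grips with 20 to 120 N. Pads are 22 mm wide; open, the fingers measure 114 mm over their backs; the gripper's body (76 mm by 85 mm) begins 54 mm behind the grasp point. The pads swing forward as they close: fully open they stand 13 mm farther back than shut.
Start: joints at [1.133, 0.087, 0.176, 1.66, 0, 1.571], TCP at [233.168, 498.126, 303.884] pointing down, gripper open.
Joint ranges: [-3.13, 3.13], [-0.85, 1.81], [-1.15, 1.24], [-2.2, 2.28], [-1.44, 1.52], [-3.14, 3.14]. Speed limits (rad/s): [2.22, 2.22, 2.57, 3.14, 3.14, 3.14].

## Interface

Orientations are given as [roll, pitch, yaw] about the fixed x, y, z axes, in that order (R = Rz(yaw) Ry(pitch) Rx(roll)).
In Python, from bench import monitor, snapshot, get_calibration, order gives the robot as it stands.
- The arm moves only by the tool step_arm, never from a script. Its argument "moves" is a list of rows, each a list of 7 numbers: the shift along the tool's x, y, z each as a share of 250 mm, from -1 to 1, then the turn, a rotation vector about the tool's x, y, z each as a share of 30 degrees, from -1 to 1, then the finger opening in mm, from 0 to 85.4. In form: [[tx, ty, tz, ax, ay, az, fingers], ...]. A call has exactly 5 rows; each row is the pose to reach, as a shift and turn from the pose commanded when the call began, along the tool's axes at that moment; what a row does not reach only later rows make up. A row lasts 1/12 s, in which the tool goes at most 41.7 mm and 7.16 degrees, less where a joint would pass 70% of its speed; a pose out of reach is approached as far as the arm can. A call with a number of a shift or a turn outside -1 to 1 is refused whole. A call with a gripper value outside its range is refused whole. The fingers move at their own pace and stop on an object; "force" is the grip in N (left out, the last holds). Time passes only in rows, so rows that repeat a pose let the fingers close, or fill a call up. It gives the time, the measured TCP pose, the force and the opening at its end, in the units of the state.
- monitor.get_obs(): the state, without advancing time (a new reading comes with each control period).
- snapshot(name): name is "scene" or "side" or "wrist"; returns (picture, depth): 420x560x3 uint8, blue, green, red; 420x560 float32, mm along the optical axis (not along the pixel's ray), 0 where there is no reading.
- get_calibration(name): a dict with "camera_matrix" (3x3 intrinsics, pixels), "R" (3x3) and "t" (3): a world point X has camera coordinates R X + t. Camera axes: x right, y down, z forward; pixel columns grow to the right and rows downward; lengths in mm; the calibration is good to about 2 mm. The wrist camera is an equidistant fisheye: a pixel r from the principal point sees the ray r / f radians off the axis. A picture is of the moment at which its call begins: read the wrist's pose just before it. get_calibration takes no time and is no camera call; for the wrist camera it gives the pose at the moment of the call.
- order.hand_in(): hands the job in, once; it reports no verdict.
The state is a dict: "clock": time; "joint_positions": joint angles; "qvel": joint speeds; "joint_torque": joint torques, N m; "position": TCP position; "ee_rot": TCP orientation; "wrist_force": force on the tool from outside, world axes, zero at the start; "wrist_torque": the same for the moment, N m; "grip_width": finger opening in mm.
Only numpy, scipy, OpenCV 4.12 (cv2) and the standard library are available. Lean on these libraries where they do the work, as an engineer would, in place of code of your own. Each camera call takes 0.05 s, during which the arm holds its last target. There are 200 camera calls.

## Task

Put the small arrow sign up in its round desk mount: hang its foot in the mount with the two lugs let down between the bayonet hooks onto the ledge, then turn it clockwise (seen from above), feeling your way, until the lugs drop into the locking notches and the foot is fully home. Go gently and never force it against the mount, keep the sign upright, leave it locked and let go, and leave the other things on the desk where they are.

Things in the scene. Friction and masses are not known exactly. Their poses are not given: they have to be found in the camera images.
- sign_grip (a point): Centre of the sign's upright panel (grey frame, white, black arrow on both faces): 76 mm wide along y, 10 mm thick along x, 64 mm high. The sign is one loose piece of about 0.3 kg, standing upright, z up: panel, 13 mm stem, steel foot. This point is on the stem's axis, 85 mm above the foot's underside. Grip the panel across its 10 mm from above. Half a turn makes no difference.
- sign_foot (a point): Centre of the flat underside of the sign's round foot, on the same axis and with the same axes as sign_grip. The foot is 44 mm in diameter, 6 mm thick. Two lugs stick out at its +y and -y (below the panel's side edges), each 8 mm wide, 6 mm high, flush with the underside and reaching 32 mm from the axis.
- mount: Round bayonet mount, fixed to the desk: aluminium base of 112 mm diameter under a ring of dark steel hooks, 69 mm outer and 49 mm inner diameter, top 34 mm above the desk. Origin on its axis at desk height, z up. Open slots 14 mm wide at +y and -y: with the sign's y along the mount's y (either way round) its lugs pass down between the hooks, 2.5 mm play round the foot.
- mount_ledge (a point): Point on the mount's axis at the height of the ledge, 20 mm above the desk, where the lugs come to rest when let down through the slots. From there the sign turns only clockwise seen from above (the other way a post blocks it), its lugs under the hooks (underside 29 mm above the desk), sliding on the ledge as far as the notch.
- mount_floor (a point): Point on the mount's axis on its floor, 13 mm above the desk, where the foot rests when locked. The ledge ends in a notch about 14 mm wide with a solid stop beyond; there the sign sinks 7 mm and is locked. The notch's middle is 45 to 75 degrees clockwise of the slot (same on both sides); feel for it. Over 60 N between sign and mount (all contacts added) is forcing it: land slowly.
- stapler: desk stapler, 37x150x52 mm, bystander, origin under its centre
- mouse: black computer mouse, 97x60x36 mm, bystander, origin under its centre
- slip_block: block of blank paper slips, 67x92x24 mm, bystander, origin under its centre
- eraser: eraser, 23x52x14 mm, bystander, origin under its centre
Not all that is in view belongs to the job. Leave any yellow look-alike of the part that bears sign_grip alone.

How it is judged:
By the outcome, as a careful person would: the job done as asked, in the order asked, and still so for the second after the job is handed in, with the robot touching nothing.
It also fails if it takes over 51 s, if anything falls off the work surface, if the arm or the gripper's body presses on something with over 40 N, if the wrist force passes 120 N, or if a joint passes its speed limit or range.

## Working session

There is one attempt and no reset: what is moved stays moved. The work goes in short steps, Python scripts to look and compute and a tool call to move; the robot and the scene stay as the last step left them, time stands still between calls to the robot, and variables do not carry over. Pictures are saved under pics/ and viewed, about 8 in all and at most 12, crops included, and the job is handed in when it is done.

Besides the shell and the picture viewer there is one more tool, called after "Emit:" by a JSON object that holds its "name" and its "arguments", one argument or row to a line. step_arm: Moves the arm, as the interface text tells. Shift numbers are shares of 250 mm and turn numbers shares of 30 degrees, none past 1 either way. Its arguments: {"type":"object","properties":{"moves":{"type":"array"},"force":{"type":"number"}},"required":["moves"]}

```bash
mkdir -p pics; cat > h.py <<'E'
import numpy as np, cv2
from bench import monitor, snapshot, get_calibration, order
def shot(n):
    c=get_calibration(n); p,d=snapshot(n); return p,d,{k:np.array(v) if not isinstance(v,(str,dict)) else v for k,v in c.items()}
def world(c,u,v,z):  # pinhole, depth z
    K=c['camera_matrix']; x=np.linalg.solve(K,np.array([u,v,1.]))*z
    return c['R'].T@(x-c['t'])
def cloud(c,d):
    K=c['camera_matrix']; v,u=np.indices(d.shape)
    x=np.stack([(u-K[0,2])/K[0,0]*d,(v-K[1,2])/K[1,1]*d,d],-1)
    return (x-c['t'])@c['R']
E
python3 - <<'E'
from h import *
o=monitor.get_obs(); print({k:np.round(v,3) for k,v in o.items()})
for n in('scene','side'):
    p,d,c=shot(n); np.savez(f'{n}.npz',p=p,d=d,**c); cv2.imwrite(f'pics/{n}0.png',p); print(n,c)
E
```

```text
{'clock': np.float64(0.0), 'joint_positions': array([1.133, 0.087, 0.175, 1.66 , 0.   , 1.571]), 'qvel': array([-0.002, -0.001,  0.   ,  0.002,  0.   ,  0.   ]), 'joint_torque': array([ 1.0000e-03, -5.2038e+01,  4.6481e+01,  1.6000e-02,  0.0000e+00,
       -0.0000e+00]), 'position': array([233.094, 498.012, 303.179]), 'ee_rot': array([-3.142e+00,  1.000e-03,  1.133e+00]), 'wrist_force': array([-1.224,  0.504, -0.886]), 'wrist_torque': array([-0.03 , -0.025,  0.002]), 'grip_width': np.float64(85.564)}
scene {'camera_matrix': array([[498.5068476 ,   0.        , 283.97907299],
       [  0.        , 498.5068476 , 201.94996323],
       [  0.        ,   0.        ,   1.        ]]), 'R': array([[ 0.79176797, -0.61048512,  0.02028311],
       [-0.38238902, -0.52128653, -0.7629148 ],
       [ 0.47632145,  0.59629546, -0.64618078]]), 't': array([-348.89471151,  295.6335797 ,  904.59910031])}
side {'camera_matrix': array([[462.18351207,   0.        , 278.75491513],
       [  0.        , 462.18351207, 208.16089794],
       [  0.        ,   0.        ,   1.        ]]), 'R': array([[ 0.99833653,  0.05335685,  0.02184519],
       [ 0.04698982, -0.53344056, -0.84453131],
       [-0.03340842,  0.84415296, -0.53506043]]), 't': array([-496.60901625,   87.18158049,  936.78216257])}
```

View pics/scene0.png

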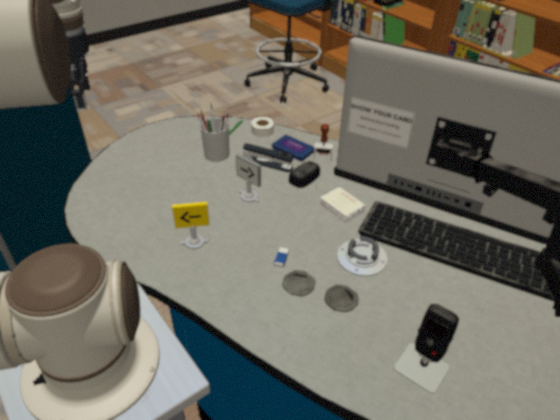

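View pics/side0.png

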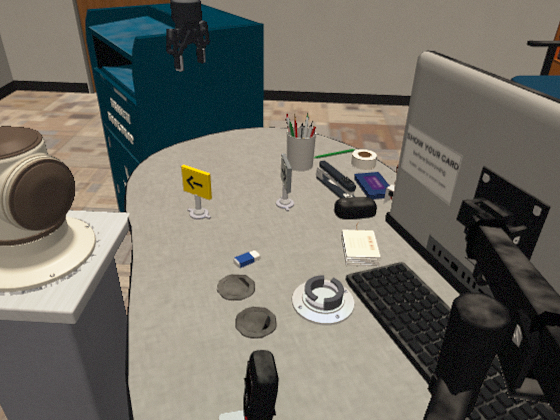

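The scene view shows the grey sign at (248,172) with its foot at (249,197), the mount at (362,252) and the yellow look-alike at (191,215). In the side view the sign is at (286,175) and the mount ring at (323,292).

```bash
python3 - <<'E'
from h import *
for n,(su,sv),(mu,mv) in(('scene',(248,175),(362,254)),('side',(286,175),(323,297))):
    f=np.load(n+'.npz'); c={k:f[k] for k in('camera_matrix','R','t')}; d=f['d']; W=cloud(c,d)
    w=W[sv-40:sv+45,su-35:su+35].reshape(-1,3); ok=d[sv-40:sv+45,su-35:su+35].ravel()>0
    w=w[ok]; near=W[sv,su]; print(n,'seed',near.round(1))
    s=w[(w[:,2]>58)&(w[:,2]<125)&(np.hypot(*(w[:,:2]-near[:2]).T)<60)]
    r=cv2.minAreaRect(s[:,:2].astype(np.float32)); print('sign',len(s),s.mean(0).round(1),s.min(0).round(1),s.max(0).round(1),r)
    l=cv2.fitLine(s[:,:2].astype(np.float32),cv2.DIST_HUBER,0,.01,.01).ravel(); print('line',l, np.degrees(np.arctan2(l[1],l[0])))
    ft=w[(w[:,2]>3)&(w[:,2]<12)&(np.hypot(*(w[:,:2]-near[:2]).T)<80)]; print('foot',len(ft),np.median(ft,0).round(1),cv2.minAreaRect(ft[:,:2].astype(np.float32)))
    w=W[mv-45:mv+45,mu-45:mu+45].reshape(-1,3)
    t=w[(w[:,2]>30)&(w[:,2]<40)]; print('ringtop',len(t),np.median(t[:,2]),cv2.minEnclosingCircle(t[:,:2].astype(np.float32)))
    b=w[(w[:,2]>5)&(w[:,2]<45)]; print('base',len(b),cv2.minEnclosingCircle(b[:,:2].astype(np.float32)))
E
```

```text
scene seed [497.5 221.   74. ]
sign 550 [497.7 221.8  91.7] [484.9 186.2  58. ] [515.2 264.1 120.4] ((498.1708679199219, 225.82131958007812), (15.304798126220703, 78.78250885009766), 16.34699249267578)
line [ 2.4930567e-01 -9.6842486e-01  4.9677716e+02  2.2333043e+02] -75.56357
foot 214 [494.7 218.5   5. ] ((496.2048645019531, 219.14942932128906), (140.90621948242188, 154.6366729736328), 44.07603454589844)
ringtop 291 34.22467221394025 ((582.5811157226562, -100.43653869628906), 35.9294319152832)
base 3223 ((604.75146484375, -94.8652114868164), 177.74862670898438)
side seed [501.2 194.1  96.2]
sign 301 [499.9 208.4  93.7] [486.7 184.   58.5] [512.2 251.7 119.1] ((499.3926696777344, 218.09230041503906), (11.079436302185059, 71.1077880859375), 14.908063888549805)
line [ 2.8613102e-01 -9.5819050e-01  4.9810306e+02  2.1137823e+02] -73.37353
foot 133 [498.7 212.9   6.3] ((487.5059509277344, 218.04502868652344), (130.32965087890625, 67.19416809082031), 5.242735862731934)
ringtop 444 33.97423838126766 ((580.2161254882812, -103.68001556396484), 36.00226593017578)
base 3026 ((608.185546875, -63.669700622558594), 105.01421356201172)
```

Emit:
{"name": "step_arm", "arguments": {
  "moves": [
    [-0.3,0.75,0,0,0,1,85],
    [-0.3,0.75,0,0,0,1,85],
    [-0.3,0.75,0,0,0,1,85],
    [-0.3,0.75,0,0,0,1,85],
    [-0.3,0.75,0,0,0,1,85]
  ]
}}

```text
clock: 0.52
position: [372.3, 348.7, 303.6]
ee_rot: [3.141, 0.0, 0.602]
wrist_force: [-1.0, 0.9, 0.1]
grip_width: 85.1
```

```bash
python3 - <<'E'
from h import *
o=monitor.get_obs(); print({k:np.round(v,3) for k,v in o.items()})
p,d,c=shot('wrist'); np.savez('w1.npz',p=p,d=d,**c); cv2.imwrite('pics/w1.png',p); print(c, -c['R'].T@c['t'])
E
```

```text
{'clock': np.float64(0.517), 'joint_positions': array([ 0.753, -0.008,  0.077,  1.657, -0.   ,  1.722]), 'qvel': array([-0.82 , -0.027, -0.029, -0.005,  0.004, -0.674]), 'joint_torque': array([ 6.5160e+00, -4.7347e+01,  4.6063e+01,  4.8200e-01, -2.2000e-02,
        2.4720e+00]), 'position': array([372.312, 348.701, 303.643]), 'ee_rot': array([3.141, 0.   , 0.602]), 'wrist_force': array([-0.965,  0.86 ,  0.099]), 'wrist_torque': array([-0.005,  0.003,  0.035]), 'grip_width': np.float64(85.107)}
{'camera_matrix': array([[325.1922621 ,   0.        , 281.20098309],
       [  0.        , 325.1922621 , 209.00528381],
       [  0.        ,   0.        ,   1.        ]]), 'R': array([[ 8.24210612e-01,  5.66283335e-01, -2.28295803e-04],
       [ 5.37018355e-01, -7.81488147e-01,  3.17628026e-01],
       [ 1.79689047e-01, -2.61914989e-01, -9.48215368e-01]]), 't': array([-505.1055062 ,   31.2033214 ,  403.49684445])} [327.05259832 416.09972777 372.57554619]
```

View pics/w1.png

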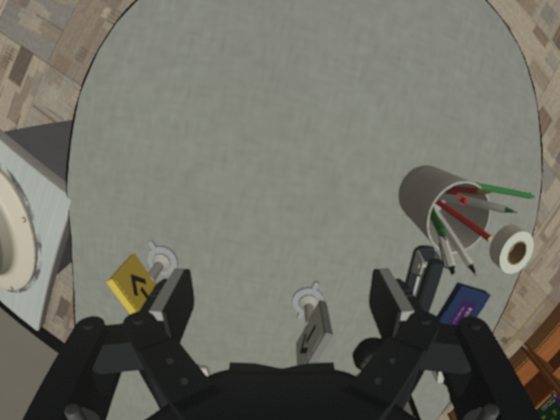

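The wrist view shows the grey sign between the fingers at (313,325) with its foot at (308,300); the yellow one is at (135,285).

```bash
cat >> h.py <<'E'
def wcloud(c,d):
    K=c['camera_matrix']; v,u=np.indices(d.shape)
    a=(u-K[0,2])/K[0,0]; b=(v-K[1,2])/K[1,1]; th=np.hypot(a,b)+1e-9; s=np.tan(th)/th
    x=np.stack([a*s*d,b*s*d,d],-1); return (x-c['t'])@c['R']
E
python3 - <<'E'
from h import *
f=np.load('w1.npz'); c={k:f[k] for k in('camera_matrix','R','t')}; d=f['d']; W=wcloud(c,d)
print('desk z',W[200,280],W[250,350])
w=W[270:372,270:350].reshape(-1,3)
s=w[(w[:,2]>58)&(w[:,2]<125)&(np.hypot(w[:,0]-499,w[:,1]-221)<60)]
print('sign',len(s),s.mean(0),s[:,2].max(),cv2.minAreaRect(s[:,:2].astype(np.float32)))
ft=w[(w[:,2]>3.5)&(w[:,2]<10)&(np.hypot(w[:,0]-499,w[:,1]-221)<40)];print('foot',len(ft),ft.mean(0),cv2.minAreaRect(ft[:,:2].astype(np.float32)))
for n,(mu,mv) in(('scene',(362,254)),('side',(323,297))):
    f=np.load(n+'.npz'); c={k:f[k] for k in('camera_matrix','R','t')}; d=f['d']; W=cloud(c,d)
    w=W[mv-45:mv+45,mu-45:mu+45].reshape(-1,3); t=w[(w[:,2]>31)&(w[:,2]<38)]
    A=np.c_[t[:,:2],np.ones(len(t))]; q=np.linalg.lstsq(A,(t[:,:2]**2).sum(1),rcond=None)[0]; cen=q[:2]/2; print(n,cen,np.sqrt(q[2]+cen@cen))
    a=np.degrees(np.arctan2(*(t[:,:2]-cen).T[::-1])); print(np.histogram(a,36,(-180,180))[0])
E
```

```text
desk z [327.05259832 416.09972777 372.57554619] [502.89594629 317.13686177  -1.29520905]
sign 1428 [494.54985883 237.21123863  93.10704626] 117.96090953911036 ((500.1131591796875, 226.51467895507812), (11.599555015563965, 75.74455261230469), 13.89409065246582)
foot 417 [495.02370764 229.08771156   5.41855   ] ((498.406494140625, 226.3589324951172), (57.772193908691406, 38.31541442871094), 77.085205078125)
scene [ 581.98547353 -100.21877119] 29.89586312838099
[11  9 12 10  8 11  1  0  4  8  9  8 10  9  7  5 11  9  9  7 10 11  8 12
  1  0  3  8  4 12  7  4  8 12  6  8]
side [ 581.18768723 -104.15027126] 29.979820499882766
[12 16 12 13 15 19  1  0  6 15 16 14 17 17 14 13 11 13 13 10 15 11 14 13
  5  0  0 15 12 16 11 15 14 13 12  9]
```

Emit:
{"name": "step_arm", "arguments": {
  "moves": [
    [0.134,0.703,0,0,0,-1,85],
    [0.134,0.703,0,0,0,-1,85],
    [0.134,0.703,0,0,0,-1,85],
    [0.134,0.703,0,0,0,-1,85],
    [0.134,0.703,0,0,0,-1,85]
  ]
}}

```text
clock: 0.98
position: [500.8, 223.7, 303.4]
ee_rot: [-3.142, 0.001, 1.139]
wrist_force: [-0.1, 0.1, 1.1]
grip_width: 84.9
```

Emit:
{"name": "step_arm", "arguments": {
  "moves": [
    [0,0,0,0,0,-1,85],
    [0,0,0,0,0,-1,85],
    [0,0,0,0,0,-1,85],
    [0,0,0,0,0,-1,85],
    [0,0,0,0,0,-1,85]
  ]
}}

```text
clock: 1.4
position: [499.2, 225.7, 303.5]
ee_rot: [-3.141, 0.0, 1.662]
wrist_force: [-0.3, -0.2, 0.2]
grip_width: 85.2
```

Emit:
{"name": "step_arm", "arguments": {
  "moves": [
    [0,0,0,0,0,-1,85],
    [0,0,0,0,0,-1,85],
    [0,0,0,0,0,-1,85],
    [0,0,0,0,0,-1,85],
    [0,0,0,0,0,-1,85]
  ]
}}

```text
clock: 1.82
position: [499.2, 225.9, 303.6]
ee_rot: [-3.141, -0.0, 2.183]
wrist_force: [-0.0, 0.4, -0.4]
grip_width: 84.7
```

Emit:
{"name": "step_arm", "arguments": {
  "moves": [
    [0,0,0,0,0,-1,85],
    [0,0,0,0,0,-1,85],
    [0,0,0,0,0,-1,85],
    [0,0,0,0,0,-1,85],
    [0,0,0,0,0,-1,85]
  ]
}}

```text
clock: 2.23
position: [499.2, 225.9, 303.7]
ee_rot: [-3.141, -0.0, 2.705]
wrist_force: [-0.2, -0.4, 0.1]
grip_width: 84.8
```

Emit:
{"name": "step_arm", "arguments": {
  "moves": [
    [0,0,0.2,0,0,-1,85],
    [0,0,0.2,0,0,-1,85],
    [0,0,0.2,0,0,-1,85],
    [0,0,0.2,0,0,-1,85],
    [0,0,0.2,0,0,-1,85]
  ]
}}

```text
clock: 2.65
position: [499.1, 225.8, 253.5]
ee_rot: [-3.141, -0.001, -3.056]
wrist_force: [-1.0, 0.4, -0.7]
grip_width: 85.1
```

Emit:
{"name": "step_arm", "arguments": {
  "moves": [
    [0,0,0,0,0,-0.31,85],
    [0,0,0,0,0,-0.31,85],
    [0,0,0,0,0,-0.31,85],
    [0,0,0,0,0,-0.31,85],
    [0,0,0,0,0,-0.31,85]
  ]
}}

```text
clock: 3.07
position: [499.3, 225.8, 253.9]
ee_rot: [3.142, 0.0, -2.898]
wrist_force: [0.6, 0.6, 0.1]
grip_width: 85.0
```

```bash
python3 - <<'E'
from h import *
o=monitor.get_obs(); print({k:np.round(v,3) for k,v in o.items()}); print('yaw',np.degrees(o['ee_rot'][2]))
p,d,c=shot('wrist'); np.savez('w2.npz',p=p,d=d,**c); cv2.imwrite('pics/w2.png',p)
W=wcloud(c,d); w=W.reshape(-1,3)
s=w[(d.ravel()>0)&(w[:,2]>58)&(w[:,2]<125)&(np.hypot(w[:,0]-499,w[:,1]-225)<50)]
print('sign',len(s),s[:,2].max(),cv2.minAreaRect(s[:,:2].astype(np.float32)))
t=w[(d.ravel()>0)&(w[:,2]>112)&(w[:,2]<122)&(np.hypot(w[:,0]-499,w[:,1]-225)<50)]
print('top',len(t),np.median(t,0),cv2.minAreaRect(t[:,:2].astype(np.float32)))
E
```

```text
{'clock': np.float64(3.067), 'joint_positions': array([ 0.425,  0.069,  0.06 ,  1.562,  0.   , -1.389]), 'qvel': array([ 0.002, -0.002, -0.001, -0.   , -0.001, -0.022]), 'joint_torque': array([ 5.0000e-03, -5.1362e+01,  4.6999e+01,  0.0000e+00,  0.0000e+00,
        5.7000e-02]), 'position': array([499.276, 225.811, 253.948]), 'ee_rot': array([ 3.142,  0.   , -2.898]), 'wrist_force': array([0.582, 0.571, 0.13 ]), 'wrist_torque': array([ 0.021, -0.011, -0.013]), 'grip_width': np.float64(84.983)}
yaw -166.06231306939276
sign 1774 117.98443603434623 ((501.0180358886719, 225.03787231445312), (10.77983570098877, 75.86801147460938), 13.67318344116211)
top 1535 [501.74457443 221.66333828 115.68576668] ((500.8575439453125, 225.0989990234375), (10.568672180175781, 75.67491149902344), 13.445805549621582)
```

View pics/w2.png

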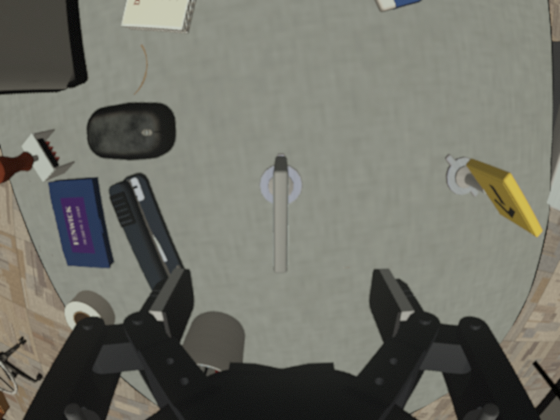

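The wrist view shows the sign edge-on and centred, its top running from (281,160) to (279,270), with the stapler clear to the left at (150,235). I'll descend and grip.

Emit:
{"name": "step_arm", "arguments": {
  "moves": [
    [-0.006,-0.004,0.15,0,0,0.012,85],
    [-0.006,-0.004,0.28,0,0,0.012,85],
    [-0.006,-0.004,0.38,0,0,0.012,85],
    [-0.006,-0.004,0.42,0,0,0.012,70],
    [-0.006,-0.004,0.42,0,0,0.012,50]
  ],
  "force": 50
}}

```text
clock: 3.53
position: [499.9, 224.7, 146.5]
ee_rot: [-3.141, -0.004, -2.901]
wrist_force: [-0.7, -0.7, -0.0]
grip_width: 63.1
```

Emit:
{"name": "step_arm", "arguments": {
  "moves": [
    [0,0,0,0,0,0,20],
    [0,0,0,0,0,0,10],
    [0,0,0,0,0,0,4],
    [0,0,0,0,0,0,4],
    [0,0,0,0,0,0,4]
  ],
  "force": 50
}}

```text
clock: 3.95
position: [501.5, 225.4, 150.3]
ee_rot: [3.141, 0.002, -2.9]
wrist_force: [-0.6, 0.1, 6.0]
grip_width: 9.4
```

Emit:
{"name": "step_arm", "arguments": {
  "moves": [
    [0,0,0,0,0,0,4],
    [0,0,0,0,0,0,4],
    [0,0,0,0,0,0,4],
    [0,0,0,0,0,0,4],
    [0,0,0,0,0,0,4]
  ],
  "force": 50
}}

```text
clock: 4.37
position: [501.5, 225.4, 150.3]
ee_rot: [3.141, 0.002, -2.9]
wrist_force: [-1.0, -0.7, 5.4]
grip_width: 9.8
```

Emit:
{"name": "step_arm", "arguments": {
  "moves": [
    [0,0,-0.05,0,0,0,4],
    [0,0,-0.15,0,0,0,4],
    [0,0,-0.26,0,0,0,4],
    [0,0,-0.35,0,0,0,4],
    [0,0,-0.4,0,0,0,4]
  ]
}}

```text
clock: 4.78
position: [501.2, 225.3, 252.5]
ee_rot: [3.141, 0.003, -2.9]
wrist_force: [0.7, -0.1, -3.4]
grip_width: 9.2
```

```bash
python3 - <<'E'
from h import *
o=monitor.get_obs(); print(np.round(o['position'],1),o['ee_rot'],o['wrist_force'],o['grip_width'])
for n in('scene','side'):
    f=np.load(n+'.npz'); c={k:f[k] for k in('camera_matrix','R','t')}; W=cloud(c,f['d']).reshape(-1,3)[f['d'].ravel()>0]
    for lo in (60,150,250,350):
        q=W[(W[:,2]>lo)&(W[:,2]<lo+100)&(W[:,0]>300)]; 
        D=np.hypot(q[:,0]-581,q[:,1]+102); i=np.argsort(D)[:3]; print(n,lo,q[i].round(),D[i].round())
E
```

```text
[501.2 225.3 252.5] [ 3.14108504e+00  2.82863456e-03 -2.89988270e+00] [ 0.67007875 -0.11549109 -3.35919911] 9.241821794142483
scene 60 [[797. -14.  66.]
 [791.   2.  74.]
 [792.  -0. 144.]] [233. 235. 235.]
scene 150 [[ 767. -169.  231.]
 [ 768. -165.  216.]
 [ 768. -167.  237.]] [197. 198. 198.]
scene 250 [[ 762. -198.  250.]
 [ 763. -200.  250.]
 [ 763. -201.  254.]] [205. 207. 207.]
scene 350 [[800. -18. 362.]
 [799. -14. 350.]
 [799. -13. 352.]] [235. 235. 236.]
side 60 [[798. -19.  63.]
 [791.  -0.  65.]
 [791.  -1.  61.]] [232. 233. 233.]
side 150 [[ 768. -168.  205.]
 [ 768. -168.  211.]
 [ 769. -167.  222.]] [198. 199. 199.]
side 250 [[ 762. -201.  251.]
 [ 763. -201.  253.]
 [ 763. -203.  252.]] [207. 207. 208.]
side 350 [[796. -10. 361.]
 [798. -13. 356.]
 [792.   1. 353.]] [234. 234. 235.]
```

Emit:
{"name": "step_arm", "arguments": {
  "moves": [
    [-0.005,-0.094,0,0,0,0.15,4],
    [-0.013,-0.235,0,0,0,0.35,4],
    [-0.022,-0.395,0,0,0,0.57,4],
    [-0.031,-0.555,0,0,0,0.8,4],
    [-0.04,-0.714,0,0,0,1,4]
  ]
}}

```text
clock: 5.2
position: [553.4, 52.6, 249.6]
ee_rot: [3.142, 0.0, 2.854]
wrist_force: [1.4, 0.0, -3.2]
grip_width: 9.7
```

Emit:
{"name": "step_arm", "arguments": {
  "moves": [
    [-0.07,-0.11,0,0,0,0.06,4],
    [-0.11,-0.17,0,0,0,0.06,4],
    [-0.124,-0.189,0,0,0,0.06,4],
    [-0.124,-0.189,0,0,0,0.06,4],
    [-0.124,-0.189,0,0,0,0.06,4]
  ]
}}

```text
clock: 5.62
position: [569.9, 0.6, 249.1]
ee_rot: [3.141, -0.0, 2.828]
wrist_force: [-0.5, -0.4, -2.5]
grip_width: 9.3
```

```bash
python3 - <<'E'
from h import *
o=monitor.get_obs(); print(np.round(o['position'],1),np.degrees(o['ee_rot']),o['wrist_force'],o['grip_width'])
p,d,c=shot('wrist'); np.savez('w3.npz',p=p,d=d,**c); cv2.imwrite('pics/w3.png',p)
w=wcloud(c,d).reshape(-1,3); w=w[d.ravel()>0]; print('cam',-c['R'].T@c['t'])
m=w[(np.hypot(w[:,0]-581,w[:,1]+102)<75)]
for z0,z1 in((31,38),(5,31)):
    t=m[(m[:,2]>z0)&(m[:,2]<z1)]; print(z0,len(t),np.median(t[:,2]),cv2.minEnclosingCircle(t[:,:2].astype(np.float32)))
t=m[(m[:,2]>31)&(m[:,2]<38)]
q=np.linalg.lstsq(np.c_[t[:,:2],np.ones(len(t))],(t[:,:2]**2).sum(1),rcond=None)[0]; cen=q[:2]/2; print('fit',cen)
cen,_=cv2.minEnclosingCircle(t[:,:2].astype(np.float32))
a=np.degrees(np.arctan2(*(t[:,:2]-np.array(cen)).T[::-1])); print(list(zip(range(-180,180,3),np.histogram(a,120,(-180,180))[0])))
E
```

```text
[569.9   0.6 249.1] [ 1.79989017e+02 -2.81673453e-02  1.62042682e+02] [-0.5129282  -0.36647317 -2.48233879] 9.287450105378458
cam [545.61731993 -76.56281699 317.99009719]
31 1980 32.938787714258375 ((583.565185546875, -101.56043243408203), 35.004276275634766)
5 8266 8.426288427449965 ((591.7271728515625, -97.43316650390625), 64.80028533935547)
fit [ 583.23802112 -101.44132724]
[(-180, np.int64(19)), (-177, np.int64(20)), (-174, np.int64(20)), (-171, np.int64(23)), (-168, np.int64(21)), (-165, np.int64(21)), (-162, np.int64(21)), (-159, np.int64(19)), (-156, np.int64(19)), (-153, np.int64(18)), (-150, np.int64(22)), (-147, np.int64(19)), (-144, np.int64(19)), (-141, np.int64(19)), (-138, np.int64(21)), (-135, np.int64(17)), (-132, np.int64(22)), (-129, np.int64(20)), (-126, np.int64(22)), (-123, np.int64(18)), (-120, np.int64(7)), (-117, np.int64(0)), (-114, np.int64(0)), (-111, np.int64(0)), (-108, np.int64(0)), (-105, np.int64(0)), (-102, np.int64(0)), (-99, np.int64(0)), (-96, np.int64(2)), (-93, np.int64(15)), (-90, np.int64(20)), (-87, np.int64(20)), (-84, np.int64(20)), (-81, np
[... 1068 characters left out ...]
78, np.int64(0)), (81, np.int64(0)), (84, np.int64(0)), (87, np.int64(5)), (90, np.int64(20)), (93, np.int64(22)), (96, np.int64(18)), (99, np.int64(23)), (102, np.int64(16)), (105, np.int64(20)), (108, np.int64(20)), (111, np.int64(17)), (114, np.int64(24)), (117, np.int64(17)), (120, np.int64(19)), (123, np.int64(18)), (126, np.int64(20)), (129, np.int64(21)), (132, np.int64(18)), (135, np.int64(20)), (138, np.int64(19)), (141, np.int64(20)), (144, np.int64(20)), (147, np.int64(20)), (150, np.int64(19)), (153, np.int64(20)), (156, np.int64(18)), (159, np.int64(22)), (162, np.int64(16)), (165, np.int64(19)), (168, np.int64(21)), (171, np.int64(19)), (174, np.int64(20)), (177, np.int64(18))]
```

View pics/w3.png

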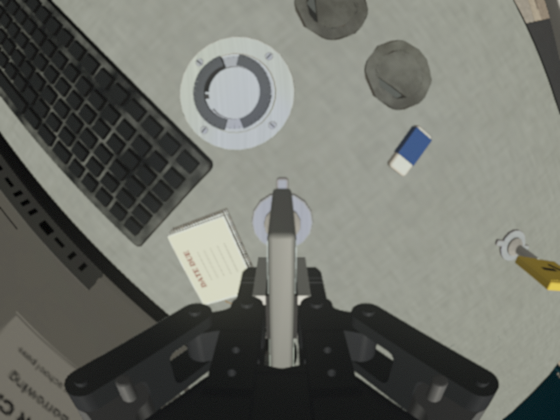

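The wrist view shows the mount ring centred at about (232,92) with its slots at (237,60) and (233,124). The held sign's foot is at (282,218) with its front lug at (282,183).

```bash
python3 - <<'E'
from h import *
f=np.load('w3.npz'); c={k:f[k] for k in('camera_matrix','R','t')}; d=f['d']; W=wcloud(c,d); v,u=np.indices(d.shape)
tcp=np.array([569.9,.6,249.1]); yaw=np.radians(162.04)
X=np.array([np.cos(yaw),np.sin(yaw)]);Y=np.array([np.sin(yaw),-np.cos(yaw)])
w=W.reshape(-1,3)[d.ravel()>0]; rel=np.c_[(w[:,:2]-tcp[:2])@X,(w[:,:2]-tcp[:2])@Y,w[:,2]]
near=(np.hypot(rel[:,0],rel[:,1])<50)
s=rel[near&(rel[:,2]>60)&(rel[:,2]<135)]
print(np.histogram(s[:,2],25,(60,135)))
ft=rel[near&(rel[:,2]>90)&(rel[:,2]<115)]; ft=ft[np.abs(ft[:,2]-np.median(ft[:,2]))<4]
print('foot top z',np.median(ft[:,2]),len(ft))
disc=ft[np.abs(ft[:,0])>6]; hull=cv2.convexHull(disc[:,:2].astype(np.float32))[:,0]
h=hull[np.hypot(*hull.T)>17]; q=np.linalg.lstsq(np.c_[h,np.ones(len(h))],(h**2).sum(1),rcond=None)[0]; cen=q[:2]/2; print('disc fit tool xy',cen,np.sqrt(q[2]+cen@cen),len(h))
print('x ext',disc[:,0].min(),disc[:,0].max(),'lug',ft[ft[:,1]<-24].mean(0),ft[:,1].min(),ft[ft[:,1]<-24][:,0].min(),ft[ft[:,1]<-24][:,0].max())
p=rel[(np.abs(rel[:,0])<9)&(rel[:,2]>140)&(rel[:,2]<220)&(rel[:,1]<-15)&(rel[:,1]>-60)]
print('panel front edge',p[:,1].min(),np.percentile(p[:,1],3), p[:,2].min(),p[:,2].max(),'mean x near edge',p[p[:,1]<-30][:,0].mean())
E
```

```text
(array([   0,    0,    0,    0,    0,    0,    0,    0,    0,    0,    0,
          0,    1,   53, 1194,   63,  112,   21,    0,    0,    0,    0,
          0,    0,    0]), array([ 60.,  63.,  66.,  69.,  72.,  75.,  78.,  81.,  84.,  87.,  90.,
        93.,  96.,  99., 102., 105., 108., 111., 114., 117., 120., 123.,
       126., 129., 132., 135.]))
foot top z 103.53225521942149 1297
disc fit tool xy [-0.01665038  0.13765753] 21.495517475068592 30
x ext -21.54747619755678 21.9059372886596 lug [ 3.74311221e-02 -2.79530786e+01  1.03339332e+02] -31.269820070213953 -3.600820039964345 3.9459563118710013
panel front edge -38.17405293840262 -37.75562486361327 152.87458694712453 216.4917699633683 mean x near edge -0.4969995646378679
```

Emit:
{"name": "step_arm", "arguments": {
  "moves": [
    [-0.045,-0.1,0,0,0,0,4],
    [-0.11,-0.23,0,0,0,-0.05,4],
    [-0.16,-0.34,0,0,0,-0.1,4],
    [-0.177,-0.372,0,0,0,-0.1,4],
    [-0.177,-0.372,0.08,0,0,-0.1,4]
  ]
}}

```text
clock: 6.08
position: [584.7, -102.9, 232.4]
ee_rot: [3.141, 0.006, 2.88]
wrist_force: [0.4, 0.7, -2.2]
grip_width: 9.9
```

Emit:
{"name": "step_arm", "arguments": {
  "moves": [
    [0,0,0.07,0,0,0,4],
    [0,0,0.11,0,0,0,4],
    [0,0,0.12,0,0,0,4],
    [0,0,0.12,0,0,0,4],
    [0,0,0.12,0,0,0,4]
  ]
}}

```text
clock: 6.5
position: [583.7, -101.1, 199.8]
ee_rot: [3.141, 0.001, 2.882]
wrist_force: [-0.9, -0.2, -1.9]
grip_width: 9.3
```

```bash
python3 - <<'E'
from h import *
o=monitor.get_obs(); print(o['clock'],np.round(o['position'],2),np.degrees(o['ee_rot']),o['wrist_force'],o['wrist_torque'],o['grip_width'],o['joint_positions'])
ims=[]
for n,(u,v) in(('scene',(362,230)),('side',(323,275))):
    p,d,c=shot(n); np.savez(n+'b.npz',p=p,d=d,**c); ims.append(cv2.resize(p[v-50:v+50,u-60:u+60],None,fx=3,fy=3,interpolation=2))
cv2.imwrite('pics/pre.png',np.hstack(ims))
p,d,c=shot('wrist'); np.savez('w4.npz',p=p,d=d,**c); cv2.imwrite('pics/w4.png',p)
w=wcloud(c,d).reshape(-1,3)[d.ravel()>0]; t=w[(np.hypot(w[:,0]-583,w[:,1]+101)<45)]
ring=t[(t[:,2]>31)&(t[:,2]<37)]; ft=t[(t[:,2]>49)&(t[:,2]<58)]
print('ring',len(ring),'foot',len(ft),np.median(ft[:,2]))
for q0,rr in((ring,33),(ft,18)):
    h=cv2.convexHull(q0[:,:2].astype(np.float32))[:,0]; q=np.linalg.lstsq(np.c_[h,np.ones(len(h))],(h**2).sum(1),rcond=None)[0]; cen=q[:2]/2; print(cen,np.sqrt(q[2]+cen@cen))
E
```

```text
6.5 [ 583.69 -101.15  199.78] [1.79994066e+02 4.43117752e-02 1.65110638e+02] [-0.87182518 -0.15056022 -1.93732939] [-0.00230099 -0.04675496 -0.01823036] 9.33896346139529 [-1.71597945e-01  1.73071500e-01  7.02485296e-02  1.46719385e+00
  3.49779749e-05 -1.48252591e+00]
ring 2066 foot 1292 54.66956839153038
[ 583.35007016 -101.52491134] 34.29886110908162
[ 582.77930184 -106.12154076] 23.434722623620914
```

View pics/pre.png

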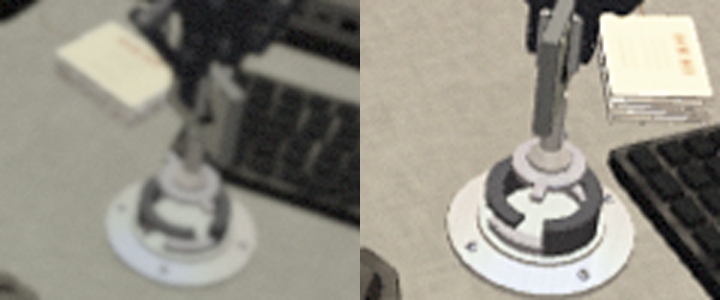

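View pics/w4.png

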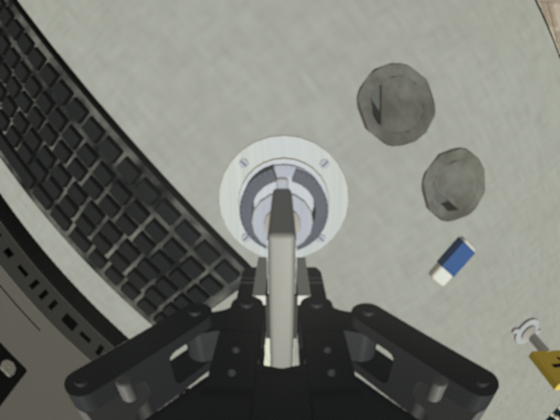

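The views show the foot just above the ring with its lugs lined up with the slots: lug at (282,183) and slot at (283,172) in the wrist view. I'll lower slowly.

Emit:
{"name": "step_arm", "arguments": {
  "moves": [
    [0.001,-0.0015,0.03,0,0,0,4],
    [0.001,-0.0015,0.05,0,0,0,4],
    [0.001,-0.0015,0.07,0,0,0,4],
    [0.001,-0.0015,0.085,0,0,0,4],
    [0.001,-0.0015,0.09,0,0,0,4]
  ]
}}

```text
clock: 7.07
position: [582.8, -102.1, 175.2]
ee_rot: [-3.141, -0.001, 2.881]
wrist_force: [-0.2, 0.4, -3.5]
grip_width: 9.4
```

Emit:
{"name": "step_arm", "arguments": {
  "moves": [
    [0,0,0.003,0,0,0,4],
    [0,0,0.006,0,0,0,4],
    [0,0,0.009,0,0,0,4],
    [0,0,0.012,0,0,0,4],
    [0,0,0.014,0,0,0,4]
  ]
}}

```text
clock: 7.48
position: [583.2, -102.2, 173.0]
ee_rot: [-3.142, 0.0, 2.881]
wrist_force: [0.2, -0.4, -3.5]
grip_width: 9.2
```

Emit:
{"name": "step_arm", "arguments": {
  "moves": [
    [0,0,0.002,0,0,0,4],
    [0,0,0.004,0,0,0,4],
    [0,0,0.006,0,0,0,4],
    [0,0,0.008,0,0,0,4],
    [0,0,0.009,0,0,0,4]
  ]
}}

```text
clock: 7.9
position: [583.1, -102.2, 170.6]
ee_rot: [-3.142, -0.0, 2.881]
wrist_force: [0.7, 0.6, -2.8]
grip_width: 9.2
```

Emit:
{"name": "step_arm", "arguments": {
  "moves": [
    [0,0,0.001,0,0,0,4],
    [0,0,0.003,0,0,0,4],
    [0,0,0.005,0,0,0,4],
    [0,0,0.006,0,0,0,4],
    [0,0,0.006,0,0,0,4]
  ]
}}

```text
clock: 8.32
position: [583.2, -102.2, 170.2]
ee_rot: [3.141, 0.001, 2.881]
wrist_force: [-2.5, 0.1, 4.7]
grip_width: 9.4
```

Emit:
{"name": "step_arm", "arguments": {
  "moves": [
    [0,0.002,0,0,0,0.06,4],
    [0,0.002,0,0,0,0.13,4],
    [0,0.002,0,0,0,0.2,4],
    [0,0.002,0,0,0,0.27,4],
    [0,0.002,0,0,0,0.33,4]
  ]
}}

```text
clock: 8.73
position: [583.7, -101.8, 170.2]
ee_rot: [3.141, 0.002, 2.706]
wrist_force: [-0.2, 0.3, 3.4]
grip_width: 9.5
```

```bash
python3 - <<'E'
from h import *
o=monitor.get_obs(); print(o['clock'],np.round(o['position'],2),np.degrees(o['ee_rot']),o['wrist_force'],o['wrist_torque'],o['grip_width'])
E
```

```text
8.7333 [ 583.7  -101.78  170.22] [1.79975974e+02 1.11764578e-01 1.55053689e+02] [-0.22099397  0.25081614  3.39785065] [-0.05001989  0.08529493  0.12284876] 9.483960750756218
```

Emit:
{"name": "step_arm", "arguments": {
  "moves": [
    [0,0,0,0,0,0.07,4],
    [0,0,0,0,0,0.14,4],
    [0,0,0,0,0,0.21,4],
    [0,0,0,0,0,0.28,4],
    [0,0,0,0,0,0.35,4]
  ]
}}

```text
clock: 9.15
position: [583.7, -101.7, 170.2]
ee_rot: [3.141, 0.002, 2.523]
wrist_force: [0.3, 0.4, 3.5]
grip_width: 9.5
```

```bash
cat > o.py <<'E'
from h import *
o=monitor.get_obs(); print(o['clock'],np.round(o['position'],2),np.degrees(o['ee_rot']).round(2),o['wrist_force'].round(2),o['wrist_torque'].round(3),o['grip_width'])
E
python3 o.py
```

```text
9.15 [ 583.73 -101.75  170.18] [1.7995e+02 1.0000e-01 1.4456e+02] [0.32 0.35 3.47] [-0.057  0.027  0.049] 9.490155607637812
```

Turned 20.5° so far and it is sliding freely.

Emit:
{"name": "step_arm", "arguments": {
  "moves": [
    [0,0,0,0,0,0.07,4],
    [0,0,0,0,0,0.14,4],
    [0,0,0,0,0,0.21,4],
    [0,0,0,0,0,0.28,4],
    [0,0,0,0,0,0.35,4]
  ]
}}

```text
clock: 9.57
position: [583.7, -101.8, 170.2]
ee_rot: [3.14, 0.002, 2.34]
wrist_force: [0.1, 0.1, 3.8]
grip_width: 9.2
```

Emit:
{"name": "step_arm", "arguments": {
  "moves": [
    [0,0,0,0,0,0.04,4],
    [0,0,0,0,0,0.08,4],
    [0,0,0,0,0,0.12,4],
    [0,0,0,0,0,0.16,4],
    [0,0,0,0,0,0.2,4]
  ]
}}

```text
clock: 9.98
position: [583.7, -101.7, 170.2]
ee_rot: [3.14, 0.001, 2.236]
wrist_force: [0.4, 0.0, 5.8]
grip_width: 9.3
```

```bash
python3 o.py
```

```text
9.9833 [ 583.73 -101.72  170.17] [1.7993e+02 8.0000e-02 1.2812e+02] [0.36 0.03 5.84] [0.02  0.083 0.101] 9.2765993869554
```

Emit:
{"name": "step_arm", "arguments": {
  "moves": [
    [0,0,0,0,0,0.035,4],
    [0,0,0,0,0,0.07,4],
    [0,0,0,0,0,0.105,4],
    [0,0,0,0,0,0.14,4],
    [0,0,0,0,0,0.17,4]
  ]
}}

```text
clock: 10.4
position: [583.7, -101.7, 170.2]
ee_rot: [3.14, 0.001, 2.147]
wrist_force: [-0.4, -0.0, 6.1]
grip_width: 9.5
```

```bash
python3 o.py
```

```text
10.4 [ 583.71 -101.73  170.16] [1.7992e+02 7.0000e-02 1.2302e+02] [-0.45 -0.02  6.05] [0.021 0.067 0.148] 9.53950174265875
```

Emit:
{"name": "step_arm", "arguments": {
  "moves": [
    [0,0,0,0,0,0.035,4],
    [0,0,0,0,0,0.07,4],
    [0,0,0,0,0,0.105,4],
    [0,0,0,0,0,0.14,4],
    [0,0,0,0,0,0.17,4]
  ]
}}

```text
clock: 10.82
position: [583.7, -101.7, 170.2]
ee_rot: [3.14, 0.001, 2.058]
wrist_force: [0.5, -0.4, 5.4]
grip_width: 9.7
```

```bash
python3 o.py
```

```text
10.8167 [ 583.71 -101.73  170.19] [1.7991e+02 7.0000e-02 1.1792e+02] [ 0.49 -0.36  5.37] [0.036 0.102 0.129] 9.662680704019449
```

Emit:
{"name": "step_arm", "arguments": {
  "moves": [
    [0,0,0,0,0,0.035,4],
    [0,0,0,0,0,0.07,4],
    [0,0,0,0,0,0.105,4],
    [0,0,0,0,0,0.14,4],
    [0,0,0,0,0,0.17,4]
  ]
}}

```text
clock: 11.23
position: [583.7, -101.7, 170.2]
ee_rot: [3.14, 0.001, 1.969]
wrist_force: [-0.5, -0.2, 6.3]
grip_width: 9.4
```

```bash
python3 o.py
```

```text
11.2333 [ 583.7  -101.69  170.16] [1.7991e+02 6.0000e-02 1.1283e+02] [-0.55 -0.22  6.35] [-0.005  0.069  0.179] 9.35105233691455
```

52.3° turned, still on the ledge.

Emit:
{"name": "step_arm", "arguments": {
  "moves": [
    [0,0,0,0,0,0.035,4],
    [0,0,0,0,0,0.07,4],
    [0,0,0,0,0,0.105,4],
    [0,0,0,0,0,0.14,4],
    [0,0,0,0,0,0.17,4]
  ]
}}

```text
clock: 11.65
position: [583.7, -101.7, 170.1]
ee_rot: [3.14, 0.001, 1.88]
wrist_force: [-1.1, 0.6, 5.9]
grip_width: 9.3
```

```bash
python3 o.py
```

```text
11.65 [ 583.72 -101.69  170.14] [1.7990e+02 5.0000e-02 1.0773e+02] [-1.08  0.63  5.93] [0.013 0.115 0.167] 9.3351417682256
```

Emit:
{"name": "step_arm", "arguments": {
  "moves": [
    [0,0,0,0,0,0.035,4],
    [0,0,0,0,0,0.07,4],
    [0,0,0,0,0,0.105,4],
    [0,0,0,0,0,0.14,4],
    [0,0,0,0,0,0.17,4]
  ]
}}

```text
clock: 12.07
position: [583.7, -101.7, 169.9]
ee_rot: [3.14, 0.001, 1.791]
wrist_force: [0.8, -0.7, 4.7]
grip_width: 9.5
```

```bash
python3 o.py
```

```text
12.0667 [ 583.65 -101.71  169.93] [1.7992e+02 4.0000e-02 1.0261e+02] [ 0.83 -0.67  4.67] [ 0.025 -0.024  0.097] 9.548705813725249
```

Emit:
{"name": "step_arm", "arguments": {
  "moves": [
    [0,0,0,0,0,0.025,4],
    [0,0,0,0,0,0.05,4],
    [0,0,0,0,0,0.075,4],
    [0,0,0,0,0,0.1,4],
    [0,0,0,0,0,0.1,4]
  ]
}}

```text
clock: 12.48
position: [583.0, -101.8, 168.3]
ee_rot: [-3.14, -0.0, 1.738]
wrist_force: [0.2, 0.0, -1.5]
grip_width: 9.5
```

```bash
python3 o.py
```

```text
12.4833 [ 583.01 -101.76  168.35] [-179.93   -0.     99.59] [ 0.18  0.   -1.45] [-0.295 -0.209 -0.056] 9.477184812460415
```

Emit:
{"name": "step_arm", "arguments": {
  "moves": [
    [0,0,0,0,0,0.025,4],
    [0,0,0,0,0,0.05,4],
    [0,0,0,0,0,0.075,4],
    [0,0,0,0,0,0.1,4],
    [0,0,0,0,0,0.1,4]
  ]
}}

```text
clock: 12.9
position: [583.2, -101.6, 168.9]
ee_rot: [-3.141, -0.0, 1.686]
wrist_force: [-0.6, -0.5, -2.2]
grip_width: 9.5
```

Emit:
{"name": "step_arm", "arguments": {
  "moves": [
    [0,0,0.002,0,0,0,4],
    [0,0,0.004,0,0,0,4],
    [0,0,0.006,0,0,0,4],
    [0,0,0.008,0,0,0,4],
    [0,0,0.008,0,0,0,4]
  ]
}}

```text
clock: 13.32
position: [583.2, -101.7, 167.0]
ee_rot: [-3.141, -0.0, 1.687]
wrist_force: [-0.5, 0.6, -2.3]
grip_width: 9.4
```

```bash
python3 o.py
```

```text
13.3167 [ 583.24 -101.66  166.97] [-179.99   -0.     96.66] [-0.46  0.58 -2.29] [ 0.     0.049 -0.054] 9.424040603345173
```

Free in the notch. I'll lower it gently; the floor is expected at a TCP height of about 163.

Emit:
{"name": "step_arm", "arguments": {
  "moves": [
    [0,0,0.003,0,0,0,4],
    [0,0,0.006,0,0,0,4],
    [0,0,0.009,0,0,0,4],
    [0,0,0.011,0,0,0,4],
    [0,0,0.011,0,0,0,4]
  ]
}}

```text
clock: 13.73
position: [583.2, -101.7, 164.2]
ee_rot: [-3.141, -0.0, 1.687]
wrist_force: [-0.1, 0.4, -3.0]
grip_width: 9.2
```

Emit:
{"name": "step_arm", "arguments": {
  "moves": [
    [0,0,0.001,0,0,0,4],
    [0,0,0.003,0,0,0,4],
    [0,0,0.004,0,0,0,4],
    [0,0,0.005,0,0,0,4],
    [0,0,0.005,0,0,0,4]
  ]
}}

```text
clock: 14.15
position: [583.3, -101.7, 163.3]
ee_rot: [3.141, 0.0, 1.687]
wrist_force: [-0.9, 0.1, -0.7]
grip_width: 9.4
```

```bash
python3 o.py
```

```text
14.15 [ 583.31 -101.68  163.34] [179.99   0.    96.66] [-0.93  0.09 -0.75] [ 0.08   0.09  -0.057] 9.429933072001031
```

Emit:
{"name": "step_arm", "arguments": {
  "moves": [
    [0,0,0.001,0,0,0,4],
    [0,0,0.002,0,0,0,4],
    [0,0,0.002,0,0,0,4],
    [0,0,0.002,0,0,0,4],
    [0,0,0.002,0,0,0,4]
  ]
}}

```text
clock: 14.57
position: [583.4, -101.6, 163.3]
ee_rot: [3.141, 0.0, 1.687]
wrist_force: [-2.3, 1.3, 5.1]
grip_width: 9.3
```

Emit:
{"name": "step_arm", "arguments": {
  "moves": [
    [0,0,0,0,0,0,14],
    [0,0,0,0,0,0,20],
    [0,0,0,0,0,0,35],
    [0,0,0,0,0,0,60],
    [0,0,0,0,0,0,80]
  ]
}}

```text
clock: 14.98
position: [583.3, -101.7, 162.5]
ee_rot: [-3.141, -0.0, 1.687]
wrist_force: [0.8, 0.5, 0.0]
grip_width: 55.3
```

```bash
python3 o.py
```

```text
14.9833 [ 583.3  -101.68  162.47] [-179.99   -0.     96.66] [0.78 0.53 0.01] [ 0.001  0.036 -0.006] 55.30851079279208
```

Released on the floor with 5 N of contact. Next I'll retreat upward and check.

Emit:
{"name": "step_arm", "arguments": {
  "moves": [
    [0,0,0,0,0,0,80],
    [0,0,-0.05,0,0,0,80],
    [0,0,-0.18,0,0,0,80],
    [0,0,-0.34,0,0,0,80],
    [0,0,-0.5,0,0,0,80]
  ]
}}

```text
clock: 15.4
position: [582.6, -101.6, 289.5]
ee_rot: [-3.141, -0.0, 1.687]
wrist_force: [0.7, -0.9, 1.0]
grip_width: 79.7
```

Emit:
{"name": "step_arm", "arguments": {
  "moves": [
    [0,0.1,0,0,0,0,80],
    [0,0.15,0,0,0,0,80],
    [0,0.15,0,0,0,0,80],
    [0,0.15,0,0,0,0,80],
    [0,0.15,0,0,0,0,80]
  ]
}}

```text
clock: 15.82
position: [620.0, -97.3, 287.6]
ee_rot: [-3.141, -0.0, 1.687]
wrist_force: [-1.1, 0.2, 0.9]
grip_width: 79.9
```

```bash
python3 o.py; python3 - <<'E'
from h import *
ims=[]
for n,(u,v) in(('scene',(362,240)),('side',(323,275))):
    p,d,c=shot(n); ims.append(cv2.resize(p[v-60:v+40,u-60:u+60],None,fx=3,fy=3,interpolation=2))
    w=cloud(c,d).reshape(-1,3)[d.ravel()>0]; s=w[(np.hypot(w[:,0]-583,w[:,1]+101)<45)&(w[:,2]>75)&(w[:,2]<140)]
    print(n,np.percentile(s[:,2],99.5),cv2.minAreaRect(s[:,:2].astype(np.float32)))
cv2.imwrite('pics/end.png',np.hstack(ims))
p,d,c=shot('wrist'); w=wcloud(c,d).reshape(-1,3)[d.ravel()>0]
s=w[(np.hypot(w[:,0]-583,w[:,1]+101)<45)&(w[:,2]>75)&(w[:,2]<140)]; print('wrist top',np.percentile(s[:,2],99),cv2.minAreaRect(s[:,:2].astype(np.float32)))
for lo in range(75,131,11):
    q=s[(s[:,2]>lo)&(s[:,2]<lo+11)]; print(lo,len(q),q[:,:2].mean(0) if len(q) else '')
E
```

```text
15.8167 [619.99 -97.34 287.64] [-1.7995e+02 -1.0000e-02  9.6660e+01] [-1.12  0.15  0.91] [ 0.004 -0.035  0.008] 79.85065523204231
scene 132.93041112017806 ((584.157470703125, -100.6468734741211), (79.45668029785156, 12.247354507446289), 5.805464267730713)
side 131.83908162514288 ((582.6325073242188, -104.42428588867188), (76.52323913574219, 14.339547157287598), 4.005921840667725)
wrist top 130.39372453745898 ((584.2731323242188, -100.81869506835938), (76.44690704345703, 10.522074699401855), 6.473291873931885)
75 8 [ 546.40972159 -105.71998732]
86 2 [ 546.78798613 -105.26806395]
97 3 [ 546.43712869 -105.09070045]
108 7 [ 546.57910465 -106.07597385]
119 1461 [ 583.14428353 -101.08070411]
130 65 [ 585.73030897 -101.18625243]
```

View pics/end.png

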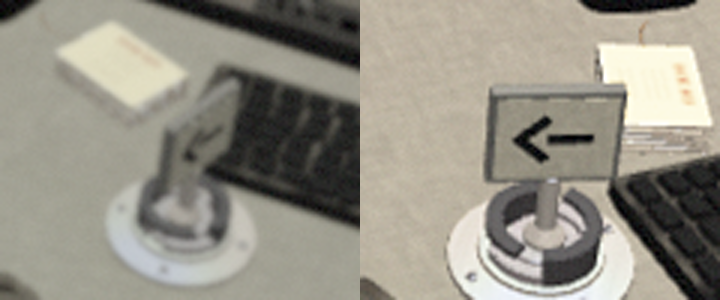

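Both views show the sign upright in the mount with the gripper clear. The foot lies low inside the ring, and the panel top is at about 130 mm, which matches 13 + 117. I'll hand in.

```bash
python3 -c "
from bench import order; print(order.hand_in())"
```

```text
the job is handed in; nothing more can be done
None
```

The sign is locked in its mount and released, and I've handed the job in at about 16 s on the clock; no verdict comes back.

I gripped the grey sign and let its lugs down through the slots onto the ledge. I then turned it clockwise with about 4–6 N of downward force. At about 65° it dropped into the notches. I turned 3° more to clear the edge, lowered it to the floor and let go.

**Checks that agreed**
- **Depth:** the arm stood 6.9 mm lower on the floor than on the ledge, against the 7 mm stated.
- **Height:** the wrist camera put the panel top at about 130 mm, as expected for a foot resting on the floor. The scene and side cameras read 132–133 mm, within their calibration error.
- **Position:** the sign stands upright, within about 1 mm of the mount's axis by the wrist camera.
- **Force:** the wrist force stayed at about 6 N or below in every reading I took, including the landings. I could not read the sign-to-mount force directly.

**Not exact:** the side camera put the sign about 3 mm off in y from the other two views. It had the same offset when it measured the mount, so I trusted the wrist camera. I saw no contact with the other objects but did not re-measure their positions.

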